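# Make up two glaze trial kits

## Robot

A 6-joint arm with a two-finger parallel gripper is mounted at the origin on a cart in front of the work surface, level with it; the furniture and walls round the work are solid. World frame = base frame: x ahead of the robot, y to its left, z up, the work surface at z = 0. Lengths are in mm, angles in rad, forces in N, time in s.
With the tool pointing down it reaches from about 250 to 775 mm from the base axis. Payload 4 kg.
Tool frame: the origin (TCP) lies at the very end of the fingers, on their centre line; the grasp point (between the pads) lies 19 mm behind it; z points along the fingers, y is the line along which they close (so a half turn about z gives the same grasp; the last joint's range is limited). The gripper opens to 85 mm and grips with 20 to 120 N. Pads are 22 mm wide; open, the fingers measure 114 mm over their backs; the gripper's body (76 mm by 85 mm) begins 54 mm behind the grasp point. The pads swing forward as they close: fully open they stand 13 mm farther back than shut.
Start: joints at [-1.33, 0.087, 1.371, -0, 1.684, -0.103], TCP at [185.385, -517.832, 231.341] pointing down, gripper open.
Joint ranges: [-3.1, 3.1], [-0.76, 2.03], [0.27, 2.55], [-1.08, 4.22], [0.17, 2.65], [-2.57, 2.57]. Speed limits (rad/s): [2.79, 2.79, 3.14, 3.14, 3.14, 3.14].

## Interface

Orientations are given as a rotation vector (axis times angle).
In Python, from cell import robot gives the robot as it stands. The module is installed in compiled form; this text tells all that it offers.
- The arm moves only by the tool move_arm, never from a script. Its argument "commands" is a list of rows, each a list of 7 numbers: the shift along the tool's x, y, z in mm, then the turn, a rotation vector about the tool's x, y, z in degrees, then the opening, from 0 (shut) to 1 (fully open). In form: [[dx, dy, dz, ax, ay, az, gripper], ...]. A call has 1 to 5 rows; each row shifts and turns the commanded pose from where the row before left it, along the tool's axes as they then stand; what a row does not reach is not made up. A row lasts 1/12 s, in which the tool goes at most 41.7 mm and 7.16 degrees, less where a joint would pass 70% of its speed; a pose out of reach is approached as far as the arm can. A call is refused whole if a number of a shift passes 41.7 or a number of a turn 7.16, either way. A call with a gripper value outside its range is refused whole. The fingers move at their own pace and stop on an object; "newtons" is the grip in N (left out, the last holds). Time passes only in rows, so rows that do not move let the fingers close. It gives the time, the measured TCP pose, the force, the opening and the grip force at its end, in the units of the state.
- robot.observe(): the state, without advancing time (a new reading comes with each control period).
- robot.camera(name): name is "scene" or "side" or "wrist"; returns a dict with "pixels" (480x640x3 uint8, red, green, blue), "K" (3x3 intrinsics, pixels), "R" (3x3) and "t" (3): a world point X has camera coordinates R X + t. Camera axes: x right, y down, z forward; pixel columns grow to the right and rows downward; lengths in mm; the calibration is good to about 2 mm. A picture is of the moment at which its call begins. There is no depth.
- robot.hand_in(): hands the job in; it is judged then, once.
The state is a dict: "t": time; "qpos": joint angles; "dq": joint speeds; "joint_torque": joint torques, N m; "position": TCP position; "eef_rot": TCP orientation; "wrist_force": force on the tool from outside, world axes, zero at the start; "wrist_torque": the same for the moment, N m; "finger_gap": finger opening in mm; "grasp_force": force on a finger pad.
Only numpy, scipy, OpenCV 4.12 (cv2) and the standard library are available. Lean on these libraries where they do the work, as an engineer would, in place of code of your own. Each camera call takes 0.05 s, during which the arm holds its last target. There are 200 camera calls.

## Task

Make up two glaze trial kits from the stock in the middle of the table (not the jars at the very back). On the pale wooden tray stand the jar with the blue label in the large ring and the clay stamp upright in the small ring, and lay the blue test tile flat, glazed face up, in the rectangle; on the black tray stand the jar with the olive-green label in the ring and lay the olive-green tile flat, face up, in the rectangle, both tiles square to their outlines. Leave the white cup and the white tile, which stand among the stock, where they are.

Things in the scene. Friction and masses are not known exactly. Their poses are not given: they have to be found in the camera images.
- pale_tray: The pale wooden kit tray, fixed, 290 (own x) x 130 mm (own y); floor 6 mm above the table, rim 8 mm wide, 16 mm high. Origin: centre of its underside. Drawn on the floor: a ring 72 mm across for a jar, centred 90 mm along its +x (away from the robot); a rectangle 66 x 51 mm for a tile, long side along x, centred 90 mm along its -x; a small ring 33 mm across at its centre for the stamp
- black_tray: The black kit tray, fixed, 290 (own x) x 130 mm (own y); floor 6 mm above the table, rim 8 mm wide, 16 mm high. Origin: centre of its underside. Drawn on the floor: a ring 72 mm across for a jar, centred 90 mm along its +x (away from the robot); a rectangle 66 x 51 mm for a tile, long side along x, centred 90 mm along its -x
- blue_jar_center (a point): The jar with the blue label and a black lid: glaze jar with a screw lid, a plain cylinder 64 mm across and 86 mm high, standing upright, grasped across its body, best in the upper half; the point is its centre, 43 mm above its underside. It weighs about 0.25 kg
- olive_jar_center (a point): The jar with the olive-green label and a white lid: glaze jar with a screw lid, a plain cylinder 64 mm across and 86 mm high, standing upright, grasped across its body, best in the upper half; the point is its centre, 43 mm above its underside. It weighs about 0.25 kg
- white_cup_center (a point): Plain white cup without a handle, open upward, 68 mm across and 68 mm high, which stays where it stands; the point is its centre, 34 mm above its underside
- blue_tile_center (a point): The blue tile: glaze test tile lying flat, 56 mm long (its own x) by 41 mm wide (its own y) and 9 mm thick, half glazed in its colour and half bare clay; pinch it across the 41 mm; the point is its centre, 4.5 mm above its underside
- olive_tile_center (a point): The olive-green tile: glaze test tile lying flat, 56 mm long (its own x) by 41 mm wide (its own y) and 9 mm thick, half glazed in its colour and half bare clay; pinch it across the 41 mm; the point is its centre, 4.5 mm above its underside
- white_tile_center (a point): The white tile, which stays in the stock: glaze test tile lying flat, 56 mm long (its own x) by 41 mm wide (its own y) and 9 mm thick, half glazed in its colour and half bare clay; pinch it across the 41 mm; the point is its centre, 4.5 mm above its underside
- stamp_center (a point): Pinkish fired-clay stamp, standing upright, round, 23 mm across at its foot and about 20 mm where it is grasped, 50 mm high, grasped about half-way up; the point is its centre, 25 mm above its underside
Things that resemble listed ones, but are neither listed nor needed, are in the scene too. Several things look just like the part that bears olive_tile_center: the one meant starts farthest to the robot's left.

How it is judged:
By the outcome, as a careful person would: the job done as asked, in the order asked, and still so for the second after the job is handed in, with the robot touching nothing.
It also fails if it takes over 120 s, if anything falls off the work surface, if the arm or the gripper's body presses on something with over 40 N, if the wrist force passes 120 N, or if a joint passes its speed limit or range.

## Working session

There is one attempt and no reset: what is moved stays moved. The work goes in short steps, Python scripts to look and compute and a tool call to move; the robot and the scene stay as the last step left them, time stands still between calls to the robot, and variables do not carry over. Pictures are saved under pics/ and viewed, at most 14 in all, crops included, and the job is handed in when it is done.

Besides the shell and the picture viewer there is one more tool, called after "Call:" as name(argument=value, ...) on one line, values as JSON. move_arm: Moves the arm, as the interface text tells. Its arguments: {"type":"object","properties":{"commands":{"type":"array"},"newtons":{"type":"number"}},"required":["commands"]}

```bash
mkdir -p pics; cat > h.py <<'E'
import numpy as np, cv2, json
from cell import robot
def snap(name,fn):
    c=robot.camera(name); cv2.imwrite('pics/'+fn+'.png',c['pixels'][:,:,::-1]); np.savez('pics/'+fn+'.npz',K=c['K'],R=c['R'],t=c['t']); return c
def px2w(fn,u,v,z):
    c=np.load('pics/'+fn+'.npz'); K,R,t=c['K'],c['R'],c['t']
    d=R.T@np.linalg.solve(K,[u,v,1.]); o=-R.T@t
    return o+d*(z-o[2])/d[2]
def w2px(fn,X):
    c=np.load('pics/'+fn+'.npz'); p=c['K']@(c['R']@np.array(X,float)+c['t']); return p[:2]/p[2]
def crop(fn,x0,y0,x1,y1,s,out):
    im=cv2.imread('pics/'+fn+'.png')[y0:y1,x0:x1]; cv2.imwrite('pics/'+out+'.png',cv2.resize(im,None,fx=s,fy=s,interpolation=cv2.INTER_CUBIC))
E
python3 - <<'E'
from h import *
for n in('scene','side'):
    c=snap(n,n+'0'); print(n,-c['R'].T@c['t'],c['R'][2])
print(robot.observe())
E
```

```text
scene [209.55097706 457.48974161 833.03686971] [ 0.44294524 -0.44010829 -0.78109167]
side [ 204.81960578 1028.47609193  640.18463866] [ 0.35666705 -0.81125621 -0.46330549]
{'t': 0.1, 'qpos': array([-1.33007946e+00,  8.78995896e-02,  1.37214805e+00, -1.35477483e-05,
        1.68363272e+00, -1.03079837e-01]), 'dq': array([-1.55591371e-04, -2.01661359e-03, -3.38409272e-03, -8.25976253e-04,
        8.07396924e-05, -1.24802495e-03]), 'joint_torque': array([ 1.89902756e-03, -3.53013396e+01, -3.14218855e+01, -7.39158895e-05,
        7.93316402e-03,  2.38015423e-05]), 'position': array([ 185.27400911, -517.35323661,  230.2233009 ]), 'eef_rot': array([-3.09324055e+00, -5.37020500e-01,  2.46437189e-04]), 'wrist_force': array([ 0.29040363,  0.30142522, -0.60105459]), 'wrist_torque': array([ 0.04705955, -0.01865886, -0.00152342]), 'grasp_force': 0.0, 'finger_gap': 85.05373668913136}
```

View pics/scene0.png

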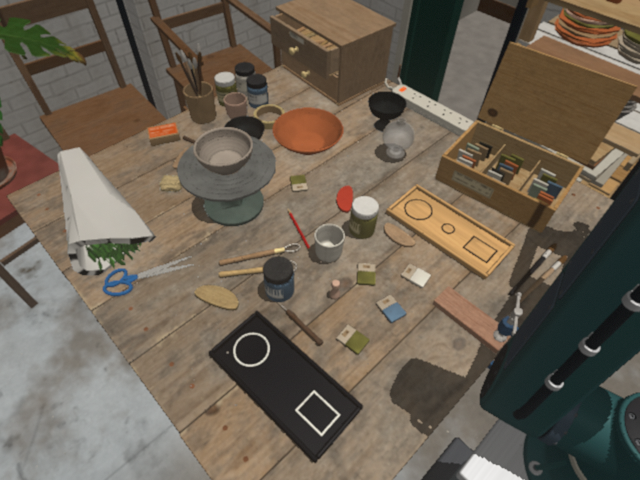

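View pics/side0.png

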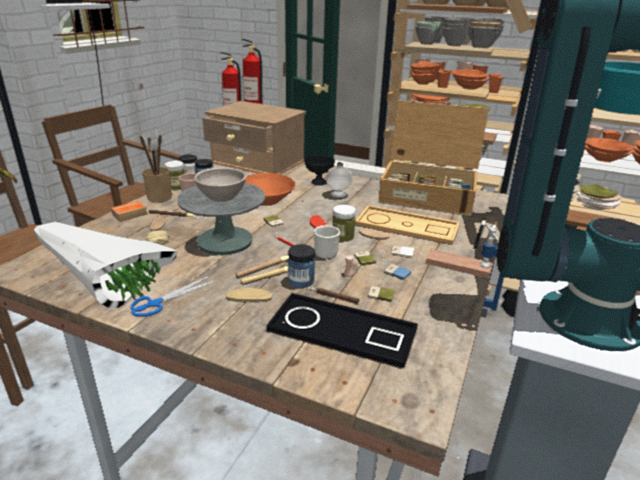

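The scene view shows the blue-label jar at (279,278), olive jar (363,217), cup (329,243), and stamp (335,288). The tiles are blue (391,308) and white (416,275), with three olive ones at (352,338), (366,274) and (299,183). The black tray is in front-left and the pale tray is to the right. Look-alikes: the jars at the back around (225,82) and (258,88), and the other two olive tiles.

```bash
python3 - <<'E'
from h import *
crop('scene0',250,190,450,365,4,'c1'); crop('scene0',205,300,365,465,3.6,'c2')
for n,u,v,z in [('olA',352,338,9),('olB',366,274,9),('olC',299,183,9),('blue',391,308,9),('white',416,275,9),('stampTop',335,281,50),('bjar',279,262,86),('ojar',365,203,86),('cup',329,232,68)]: print(n,px2w('scene0',u,v,z).round())
E
```

```text
olA [443. 116.   9.]
olB [529. -21.   9.]
olC [ 847. -107.    9.]
blue [434.   5.   9.]
white [ 451. -101.    9.]
stampTop [546.  64.  50.]
bjar [643. 133.  86.]
ojar [ 635. -122.   86.]
cup [640. -11.  68.]
```

View pics/c1.png

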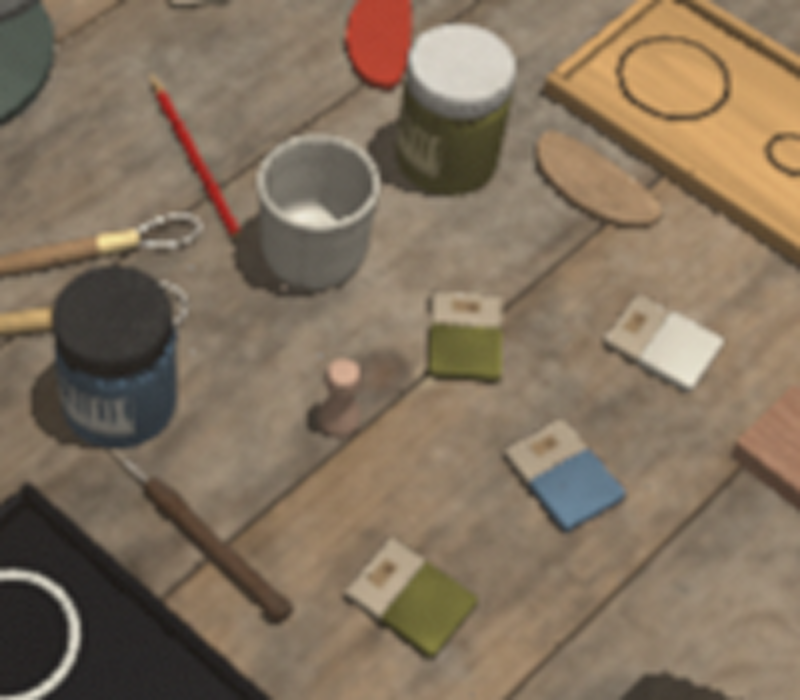

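View pics/c2.png

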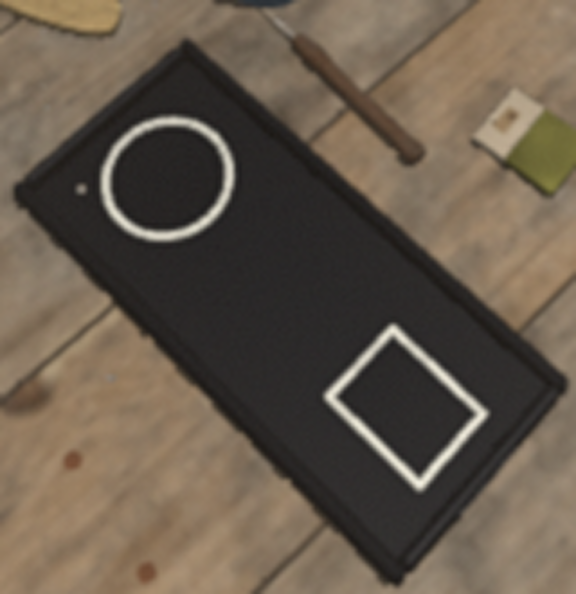

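Chosen: the olive tile at crop (411,597), blue tile (565,474), both jars, and the stamp (343,370). The black tray crop shows its ring at (168,178) and rectangle centre at (407,407).

```bash
cat > m.py <<'E'
from h import *
def pts(L,s,x0,y0,z): return np.array([px2w('scene0',x0+u/s,y0+v/s,z)[:2] for u,v in L])
def rep(n,P):
    P=np.array(P); e=np.roll(P,-1,0)-P
    print(n,P.mean(0).round(1),'edges',np.linalg.norm(e,axis=1).round(),'ang',np.degrees(np.arctan2(e[:,1],e[:,0])).round(1))
E
python3 - <<'E'
from m import *
crop('scene0',380,180,520,280,5.5,'c3')
rep('olA',pts([(391,538),(476,600),(431,655),(346,595)],4,250,190,9))
rep('blue',pts([(561,420),(624,490),(569,528),(506,456)],4,250,190,9))
rep('brect',pts([(393,326),(488,412),(419,490),(326,398)],3.6,205,300,6))
rep('brim',pts([(187,42),(565,383),(395,580),(20,190)],3.6,205,300,16))
print('bring',pts([(168,178)],3.6,205,300,6))
for n,p,z in [('bj',(115,318),86),('oj',(462,65),86),('cup',(319,185),68),('stamp',(343,371),50)]: print(n,pts([p],4,250,190,z))
E
```

```text
olA [440.9 116.5] edges [54. 38. 52. 40.] ang [-173.5   96.7    8.4  -80.7]
blue [433.6   5. ] edges [52. 39. 52. 39.] ang [170.3  81.9  -9.4 -98.3]
brect [385.5 267.5] edges [65. 51. 64. 50.] ang [-175.8   93.     3.1  -86.3]
brim [473.5 273.9] edges [283. 125. 281. 124.] ang [-176.8   93.1    2.8  -85.8]
bring [[564.4822489  278.06289792]]
bj [[629.33689181 145.86881954]]
oj [[ 627.12712457 -115.23526905]]
cup [[630.12606915  -3.08091985]]
stamp [[542.11387529  65.69526439]]
```

View pics/c3.png

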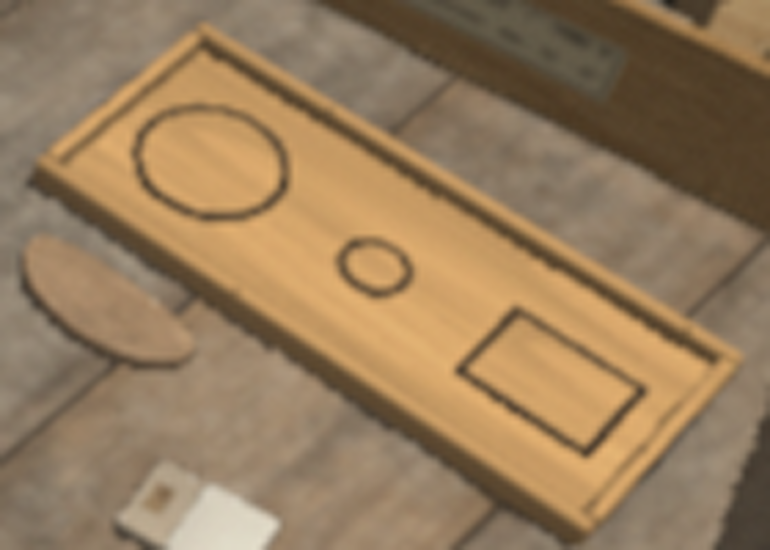

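Pale tray crop: large ring centre (211,161), small ring (375,267), rectangle corners (518,312), (642,388), (586,453), (462,372).

```bash
python3 - <<'E'
from m import *
rep('prect',pts([(518,312),(642,388),(586,453),(462,372)],5.5,380,180,6))
rep('prim',pts([(200,25),(740,355),(588,527),(38,162)],5.5,380,180,16))
print(pts([(211,161),(375,267),(552,381)],5.5,380,180,6))
print('box near corner',px2w('scene0',437,180,0),px2w('scene0',560,222,0),'whisktool',px2w('scene0',290,250,0),px2w('scene0',350,198,0))
E
```

```text
prect [ 393.  -273.1] edges [61. 48. 61. 46.] ang [-176.9   93.1    1.9  -87.1]
prim [ 482.7 -267.8] edges [285. 125. 284. 125.] ang [-177.9   92.     2.1  -87.7]
[[ 573.06246072 -267.3349448 ]
 [ 483.0190565  -270.04519765]
 [ 392.65577472 -272.95650334]]
box near corner [ 6.08198278e+02 -3.95598676e+02 -1.13686838e-13] [ 304.85210058 -499.85581319    0.        ] whisktool [701.94498005  54.10968629   0.        ] [ 7.22577116e+02 -1.73283146e+02  1.13686838e-13]
```

Call:
move_arm(commands=[[0, 0, -20, 0, 0, 5, 1], [20, 0, -20, 0, 0, 5, 1], [30, -20, 0, 0, 0, 5, 1], [30, -28, 0, 0, 0, 4.7, 1]])

```text
t: 0.43
position: [258.7, -458.6, 271.9]
eef_rot: [3.14, -0.012, 0.001]
wrist_force: [0.7, -0.0, -1.1]
finger_gap: 85.2
grasp_force: 0.0
```

Call:
move_arm(commands=[[10, -38, -10, 0, 0, 0, 1], [15, -38, -10, 0, 0, 0, 1], [15, -38, -10, 0, 0, 0, 1], [15, -38, 0, 0, 0, 0, 1], [15, -38, 0, 0, 0, 0, 1]])

```text
t: 0.85
position: [328.6, -266.6, 301.6]
eef_rot: [3.141, -0.001, 0.002]
wrist_force: [0.9, -0.0, -0.9]
finger_gap: 85.4
grasp_force: 0.0
```

Call:
move_arm(commands=[[15, -38, 0, 0, 0, 0, 1], [15, -38, 0, 0, 0, 0, 1], [15, -38, 0, 0, 0, 0, 1], [15, -38, 0, 0, 0, 0, 1], [15, -38, 0, 0, 0, 0, 1]])

```text
t: 1.27
position: [403.3, -76.3, 300.8]
eef_rot: [3.141, -0.0, 0.0]
wrist_force: [1.0, -0.1, 0.4]
finger_gap: 85.5
grasp_force: 0.0
```

Call:
move_arm(commands=[[15, -38, 0, 0, 0, 0, 1], [15, -38, 0, 0, 0, 0, 1], [15, -38, 0, 0, 0, 0, 1], [0, 0, 0, 0, 0, 0, 1], [0, 0, 0, 0, 0, 0, 1]])

```text
t: 1.68
position: [448.2, 37.6, 300.2]
eef_rot: [3.141, 0.008, -0.003]
wrist_force: [-0.3, -0.7, -0.2]
finger_gap: 85.5
grasp_force: 0.0
```

```bash
python3 - <<'E'
from h import *
c=snap('wrist','w1'); print(-c['R'].T@c['t'],c['R']); o=robot.observe(); print(o['position'],o['eef_rot'],o['qpos'])
E
```

```text
[527.18259714  37.6680657  442.77151661] [[ 0.00532581 -0.99998456  0.00158485]
 [-0.95004987 -0.00456528  0.31206475]
 [-0.31205269 -0.00316769 -0.95005952]]
[448.01717028  36.1559376  300.42587302] [ 3.14087846e+00  3.24737396e-03 -2.69593450e-03] [-4.51573060e-02 -1.39874361e-01  1.45688489e+00 -8.16356606e-04
  1.82626404e+00  1.52336558e+00]
```

View pics/w1.png

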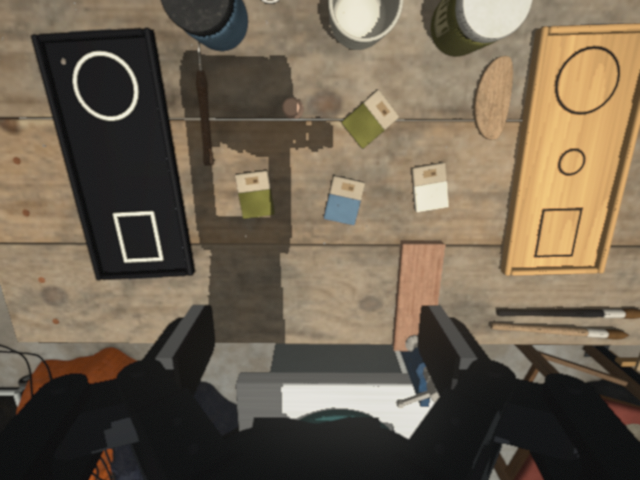

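Wrist view: olive tile ~(254,194), blue tile (345,200), stamp top (291,104), black rectangle (137,236), pale ring (588,80), small ring (572,162), rectangle (558,232).

```bash
python3 - <<'E'
from h import *
from m import rep
q=lambda L,z:np.array([px2w('w1',u,v,z)[:2] for u,v in L])
rep('ol',q([(236,173),(268,170),(271,214),(240,217)],9))
rep('bl',q([(337,177),(365,180),(358,222),(326,219)],9))
rep('br',q([(113,214),(153,211),(162,258),(121,263)],6))
rep('pr',q([(541,209),(582,209),(573,255),(536,255)],6))
rep('brim',q([(34,36),(153,29),(193,274),(98,279)],16))
print(q([(105,86),(588,80),(572,162)],6),q([(291,104)],50))
# predicted from scene
for n,X in [('st',(542,66,50)),('bj',(629,146,86)),('oj',(627,-115,86))]: print(n,w2px('w1',X))
E
```

```text
ol [442.6 113.4] edges [39. 55. 40. 55.] ang [ -84.4 -178.2   95.9    1.5]
bl [435.7  -1.6] edges [35. 54. 41. 55.] ang [-95.8 173.3  84.8 -13.4]
br [384.8 267.6] edges [51. 64. 56. 67.] ang [ -85.4 -177.2   97.6   -0.9]
pr [ 393.6 -276.8] edges [52. 62. 49. 62.] ang [ -89.7 -177.2   90.3    5.6]
brim [475.2 267.2] edges [128. 283. 126. 284.] ang [ -86.7 -177.3   93.5    3.1]
[[ 565.24399133  276.89855012]
 [ 574.51249509 -271.27531575]
 [ 483.18508833 -274.25830935]] [[545.21712947  62.9525388 ]]
st [288.12357341 107.28573756]
bj [190.88941774  -1.88342423]
oj [491.06671742   2.79756246]
```

Call:
move_arm(commands=[[30, -36, 0, 0, 0, 0, 1], [30, -36, 0, 0, 0, 0, 1], [30, -36, 0, 0, 0, 0, 1], [0, 0, 0, 0, 0, 0, 1], [0, 0, 0, 0, 0, 0, 1]])

```text
t: 2.15
position: [528.9, 130.8, 299.1]
eef_rot: [3.14, -0.001, -0.006]
wrist_force: [-0.3, 0.1, -0.0]
finger_gap: 85.2
grasp_force: 0.0
```

```bash
python3 - <<'E'
from h import *
snap('wrist','w2'); print(robot.observe()['position'])
for X in [(629,146,86),(627,-115,86),(545,63,50)]: print(w2px('w2',X))
E
```

```text
[528.33228664 130.09527344 300.19212909]
[298.3600162   98.16958985]
[576.45936802 100.39917508]
[376.00242221 181.71847978]
```

View pics/w2.png

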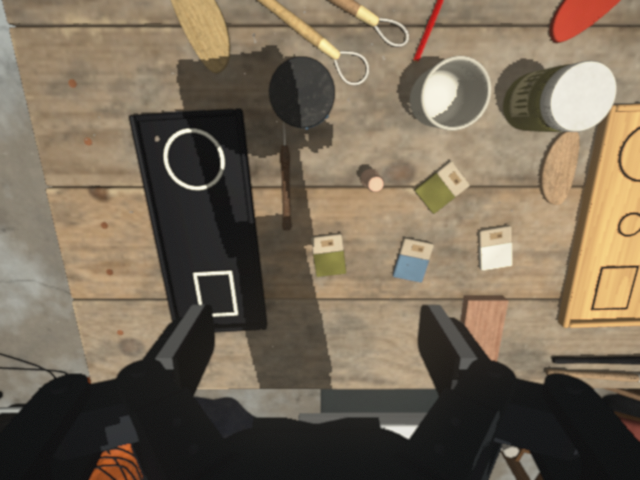

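The wrist view shows the blue lid centre at (302,92), the olive lid (581,97), and the stamp top (375,184).

```bash
python3 - <<'E'
from h import *
from m import rep
q=lambda L,z:np.array([px2w('w2',u,v,z)[:2] for u,v in L])
print(q([(302,92),(581,97)],86),q([(375,184)],50),q([(194,159)],6))
rep('ol',q([(314,236),(342,233),(346,272),(317,276)],9))
rep('bl',q([(405,238),(433,242),(423,282),(395,277)],9))
rep('br',q([(192,273),(233,270),(240,314),(199,319)],6))
E
```

```text
[[ 634.34400701  142.52871669]
 [ 629.96733904 -118.57221299]] [[542.47032717  63.97811516]] [[565.46146745 276.31800671]]
ol [443.2 111.3] edges [36. 55. 39. 56.] ang [ -83.6 -173.1   98.5    4. ]
bl [435.3   0.6] edges [37. 57. 39. 56.] ang [-98.5 172.4  79.   -9.4]
br [384.  265.9] edges [55. 67. 58. 70.] ang [ -85.6 -175.8   97.7    1.7]
```

Call:
move_arm(commands=[[26, -3.5, 20, 0, 0, 0, 1], [26, -3.5, 30, 0, 0, 0, 1], [26, -3.5, 30, 0, 0, 0, 1], [26, -3.5, 30, 0, 0, 0, 1], [0, 0, 30, 0, 0, 0, 1]])

```text
t: 2.62
position: [635.2, 142.8, 159.7]
eef_rot: [3.141, -0.006, 0.004]
wrist_force: [-0.8, -0.8, -0.2]
finger_gap: 84.8
grasp_force: 0.0
```

Call:
move_arm(commands=[[0, 0, 0, 0, 0, 0, 1], [0, 0, 0, 0, 0, 0, 1]])

```text
t: 2.78
position: [630.7, 143.3, 159.8]
eef_rot: [3.14, -0.004, -0.007]
wrist_force: [-0.3, 0.2, 0.5]
finger_gap: 85.4
grasp_force: 0.0
```

Call:
move_arm(commands=[[1, -1, 30, 0, 0, 0, 1], [0, 0, 30, 0, 0, 0, 1], [0, 0, 30, 0, 0, 0, 1], [0, 0, 30, 0, 0, 0, 1], [0, 0, 0, 0, 0, 0, 1]], newtons=45)

```text
t: 3.2
position: [630.2, 145.2, 38.5]
eef_rot: [3.14, -0.002, -0.01]
wrist_force: [-1.5, -0.9, -1.6]
finger_gap: 85.0
grasp_force: 0.0
```

Call:
move_arm(commands=[[0, 0, 0, 0, 0, 0, 0.5], [0, 0, 0, 0, 0, 0, 0.5], [0, 0, 0, 0, 0, 0, 0.5], [0, 0, 0, 0, 0, 0, 0.5], [0, 0, 0, 0, 0, 0, 0.5]])

```text
t: 3.62
position: [636.3, 146.8, 46.6]
eef_rot: [-3.141, 0.0, -0.014]
wrist_force: [-0.4, -1.1, 7.7]
finger_gap: 63.0
grasp_force: 50.5
```

```bash
python3 - <<'E'
from h import *
for i in range(2):
    snap('side','s1'); o=robot.observe(); print(o['position'],o['eef_rot'],o['wrist_force'],o['finger_gap'],o['grasp_force'])
E
```

```text
[636.34738384 146.78906566  46.57880299] [-3.14091298e+00  3.11503589e-04 -1.39190926e-02] [-0.46901724 -0.99300132  6.66662938] 63.052327534421195 50.5183070898056
[636.32302928 146.77713635  46.56226494] [-3.14091265e+00  3.64886561e-04 -1.38186942e-02] [-0.53558601 -1.6102981   7.06558696] 62.53687006916378 50.520238280296326
```

Call:
move_arm(commands=[[0, 0, -20, 0, 0, 0, 0.5], [0, 0, -30, 0, 0, 0, 0.5], [0, 0, -30, 0, 0, 0, 0.5], [0, 0, -30, 0, 0, 0, 0.5], [0, 0, -20, 0, 0, 0, 0.5]])

```text
t: 4.13
position: [634.6, 147.0, 176.7]
eef_rot: [-3.141, -0.0, -0.011]
wrist_force: [0.5, -0.9, -1.3]
finger_gap: 62.7
grasp_force: 49.9
```

Call:
move_arm(commands=[[0, 0, 0, 0, 0, 0, 0.5], [0, 0, 0, 0, 0, 0, 0.5], [0, 0, 0, 0, 0, 0, 0.5]])

```text
t: 4.38
position: [632.6, 146.6, 169.7]
eef_rot: [3.141, 0.0, -0.003]
wrist_force: [-0.0, -0.8, -2.3]
finger_gap: 63.3
grasp_force: 49.9
```

```bash
python3 - <<'E'
from h import *
snap('side','s2'); crop('side0',220,190,420,340,2,'x'); crop('side0',220,190,420,340,2,'x')
a=cv2.imread('pics/s2.png')[130:330,200:440]; cv2.imwrite('pics/s2c.png',cv2.resize(a,None,fx=2.5,fy=2.5))
E
```

```text
(no output)
```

View pics/s2c.png

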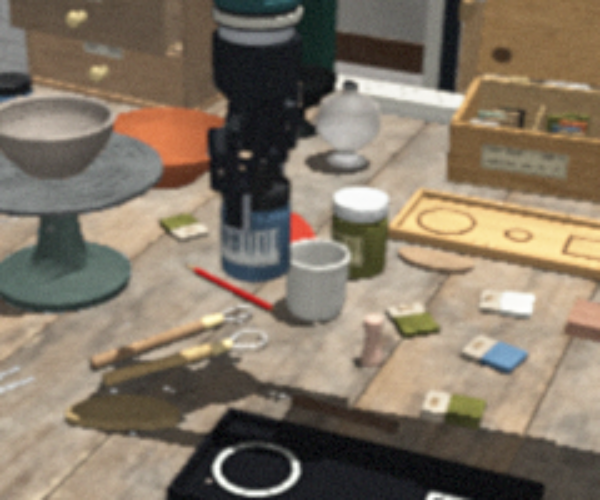

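Call:
move_arm(commands=[[-2, 15, 0, 0, 0, 0, 0.5], [-4, 30, 0, 0, 0, 0, 0.5], [-5, 38, 0, 0, 0, 0, 0.5], [-5, 38, 0, 0, 0, 0, 0.5], [-5, 38, 0, 0, 0, 0, 0.5]])

```text
t: 4.85
position: [610.6, -14.3, 168.7]
eef_rot: [3.141, 0.001, -0.006]
wrist_force: [0.5, -1.1, -2.4]
finger_gap: 62.5
grasp_force: 49.9
```

Call:
move_arm(commands=[[-5, 38, 0, 0, 0, 0, 0.5], [-5, 38, 0, 0, 0, 0, 0.5], [-5, 38, 0, 0, 0, 0, 0.5], [-5, 38, 0, 0, 0, 0, 0.5], [-5, 38, 0, 0, 0, 0, 0.5]])

```text
t: 5.27
position: [585.3, -204.5, 168.9]
eef_rot: [-3.14, 0.001, 0.006]
wrist_force: [0.4, -1.0, -1.1]
finger_gap: 62.7
grasp_force: 49.9
```

Call:
move_arm(commands=[[-5, 38, 0, 0, 0, 0, 0.5], [-4, 20, 0, 0, 0, 0, 0.5], [0, 8, 0, 0, 0, 0, 0.5], [0, 0, 0, 0, 0, 0, 0.5], [0, 0, 0, 0, 0, 0, 0.5]])

```text
t: 5.68
position: [577.7, -267.8, 169.7]
eef_rot: [-3.139, 0.001, 0.003]
wrist_force: [0.2, 0.9, -1.1]
finger_gap: 62.9
grasp_force: 50.0
```

Call:
move_arm(commands=[[0, 0, 0, 0, 0, 0, 0.5], [0, 0, 0, 0, 0, 0, 0.5]])

```text
t: 5.85
position: [578.6, -266.6, 170.9]
eef_rot: [-3.141, -0.004, 0.001]
wrist_force: [0.3, 0.5, -2.2]
finger_gap: 62.7
grasp_force: 50.0
```

```bash
python3 - <<'E'
from h import *
print(robot.observe()['position'],robot.observe()['eef_rot'])
E
```

```text
[ 578.59004487 -266.5559369   170.8790707 ] [-3.14085926e+00 -3.51404854e-03  6.21786559e-04]
```

Call:
move_arm(commands=[[-2, 2.5, 30, 0, 0, 0, 0.5], [0, 0, 30, 0, 0, 0, 0.5], [0, 0, 30, 0, 0, 0, 0.5], [0, 0, 15, 0, 0, 0, 0.5], [0, 0, 0, 0, 0, 0, 0.5]])

```text
t: 6.27
position: [573.5, -267.4, 60.4]
eef_rot: [-3.136, -0.003, 0.014]
wrist_force: [-0.3, 0.4, -2.5]
finger_gap: 63.2
grasp_force: 50.0
```

Call:
move_arm(commands=[[0, 0, 4, 0, 0, 0, 0.5], [0, 0, 4, 0, 0, 0, 0.5], [0, 0, 4, 0, 0, 0, 0.5], [0, 0, 0, 0, 0, 0, 0.5], [0, 0, 0, 0, 0, 0, 0.5]])

```text
t: 6.68
position: [576.8, -271.0, 55.1]
eef_rot: [3.141, 0.0, 0.002]
wrist_force: [0.2, -1.3, -2.3]
finger_gap: 63.0
grasp_force: 50.0
```

Call:
move_arm(commands=[[0, -1.5, 2, 0, 0, 0, 0.5], [0, 0, 2, 0, 0, 0, 0.5], [0, 0, 0, 0, 0, 0, 0.5], [0, 0, 0, 0, 0, 0, 0.5]])

```text
t: 7.02
position: [576.9, -269.6, 52.6]
eef_rot: [3.14, -0.0, 0.003]
wrist_force: [-1.4, 0.4, 5.4]
finger_gap: 62.7
grasp_force: 50.6
```

Call:
move_arm(commands=[[0, 0, 0, 0, 0, 0, 0.8], [0, 0, 0, 0, 0, 0, 1], [0, 0, 0, 0, 0, 0, 1], [0, 0, 0, 0, 0, 0, 1], [0, 0, -10, 0, 0, 0, 1]])

```text
t: 7.43
position: [574.8, -268.5, 57.7]
eef_rot: [-3.139, 0.0, 0.007]
wrist_force: [-0.3, -0.4, -1.1]
finger_gap: 85.6
grasp_force: 0.0
```

Call:
move_arm(commands=[[0, 0, -30, 0, 0, 0, 1], [0, 0, -35, 0, 0, 0, 1], [-25, 0, -30, 0, 0, 0, 1], [-35, 0, -20, 0, 0, 0, 1], [-35, -20, 0, 0, 0, 0, 1]])

```text
t: 7.85
position: [483.1, -253.3, 182.2]
eef_rot: [3.133, -0.003, 0.016]
wrist_force: [0.1, 0.3, 1.5]
finger_gap: 85.5
grasp_force: 0.0
```

Call:
move_arm(commands=[[0, -20, -20, 0, 0, 0, 1], [0, -20, -30, 0, 0, 0, 1], [0, 0, -30, 0, 0, 0, 1], [0, 0, 0, 0, 0, 0, 1], [0, 0, 0, 0, 0, 0, 1]])

```text
t: 8.27
position: [482.3, -209.6, 259.0]
eef_rot: [3.138, 0.001, 0.01]
wrist_force: [0.3, 0.9, -0.2]
finger_gap: 85.5
grasp_force: 0.0
```

```bash
python3 - <<'E'
from h import *
snap('wrist','w3'); snap('scene','sc3'); print(robot.observe()['position'])
print(w2px('w3',(573,-269,92)),w2px('w3',(573,-269,6)))
a=cv2.imread('pics/w3.png'); b=cv2.imread('pics/sc3.png')[170:290,380:520]
cv2.imwrite('pics/w3c.png',np.hstack([cv2.resize(a[40:400,300:640],(510,540)),cv2.resize(b,(280,540*1))])) 
E
```

```text
[ 481.12939671 -209.3278657   255.03942209]
[386.2348251  109.25460381] [370.39617759 112.85275547]
```

View pics/w3.png

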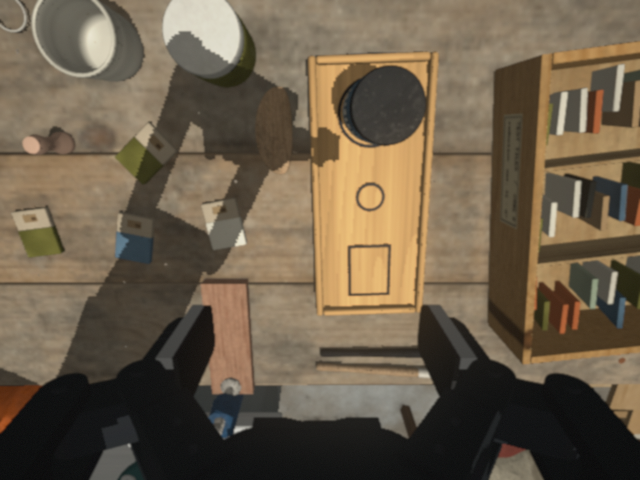

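The jar stands in the large ring: its lid centre is at (388,107), with the ring arc visible at left/bottom ((340,112), (365,146)). The small ring is at (370,197) and the rectangle centre at (369,270).

```bash
python3 - <<'E'
from h import *
from m import rep
q=lambda L,z:np.array([px2w('w3',u,v,z)[:2] for u,v in L])
print('lid',q([(388,106)],92)); print(q([(370,197)],6)); P=q([(348,246),(389,244),(389,293),(349,296)],6);rep('rect',P)
s=q([(370,197)],6)[0]; print('ring ext',2*s-P.mean(0))
print('arc dist from ring', q([(340,112),(365,147)],6))
rep('rim',q([(308,55),(438,52),(423,310),(318,315)],16))
rep('blue',q([(123,211),(155,217),(151,263),(115,257)],9))
E
```

```text
lid [[ 575.51792545 -270.29904571]]
[[ 483.07837415 -272.84156031]]
rect [ 393.3 -275.6] edges [48. 64. 50. 66.] ang [ -87.1 -176.4   94.7    2.7]
ring ext [ 572.89563034 -270.11488437]
arc dist from ring [[ 573.8168641  -236.86484105]
 [ 538.02786674 -264.80259825]]
rim [ 484.6 -273. ] edges [128. 285. 129. 288.] ang [ -88.7 -177.6   93.     2.1]
blue [436.1  -2.5] edges [36. 58. 42. 59.] ang [-101.3  167.5   79.5  -18.5]
```

Call:
move_arm(commands=[[8, -34, 0, 0, 0, 0, 0.7], [8, -34, 0, 0, 0, 0, 0.7], [8, -34, 0, 0, 0, 0, 0.7], [8, -34, 0, 0, 0, 0, 0.7], [8, -34, 0, 0, 0, 0, 0.7]])

```text
t: 8.78
position: [520.8, -38.1, 253.1]
eef_rot: [-3.141, 0.002, 0.006]
wrist_force: [0.2, -0.9, -0.2]
finger_gap: 59.8
grasp_force: 0.0
```

Call:
move_arm(commands=[[8, -34, 0, 0, 0, 0, 0.7], [7, -34, 20, 0, 0, 0, 0.7], [7, -34, 20, 0, 0, 0, 0.7], [0, 0, 30, 0, 0, 0, 0.7], [0, 0, 30, 0, 0, 0, 0.7]])

```text
t: 9.2
position: [543.1, 64.7, 152.8]
eef_rot: [-3.142, -0.006, 0.002]
wrist_force: [0.6, -0.9, -0.1]
finger_gap: 59.6
grasp_force: 0.0
```

Call:
move_arm(commands=[[0, 0, 30, 0, 0, 0, 0.7], [0, 0, 30, 0, 0, 0, 0.7], [0, 0, 0, 0, 0, 0, 0.7], [0, 0, 0, 0, 0, 0, 0.7], [0, 0, 0, 0, 0, 0, 0.7]])

```text
t: 9.62
position: [543.9, 62.4, 96.0]
eef_rot: [3.142, -0.001, 0.001]
wrist_force: [-0.0, -0.0, 0.2]
finger_gap: 59.9
grasp_force: 0.0
```

Call:
move_arm(commands=[[-0.5, -1.5, 30, 0, 0, 0, 0.7], [0, 0, 30, 0, 0, 0, 0.7], [0, 0, 20, 0, 0, 0, 0.7], [0, 0, 7, 0, 0, 0, 0.7], [0, 0, 0, 0, 0, 0, 0.7]], newtons=25)

```text
t: 10.03
position: [542.8, 64.0, 8.1]
eef_rot: [3.141, -0.001, -0.001]
wrist_force: [0.1, -0.8, 0.4]
finger_gap: 59.7
grasp_force: 0.0
```

Call:
move_arm(commands=[[0, 0, 0, 0, 0, 0, 0.4], [0, 0, 0, 0, 0, 0, 0.3], [0, 0, 0, 0, 0, 0, 0.2], [0, 0, 0, 0, 0, 0, 0.1], [0, 0, 0, 0, 0, 0, 0.1]])

```text
t: 10.45
position: [544.6, 64.3, 10.5]
eef_rot: [-3.141, 0.0, -0.007]
wrist_force: [-0.3, 0.5, 6.3]
finger_gap: 17.6
grasp_force: 24.2
```

Call:
move_arm(commands=[[0, 0, 0, 0, 0, 0, 0.1], [0, 0, 0, 0, 0, 0, 0.1], [0, 0, 0, 0, 0, 0, 0.1]])

```text
t: 10.7
position: [544.6, 64.3, 10.5]
eef_rot: [-3.142, -0.0, -0.007]
wrist_force: [-0.8, 0.2, 6.8]
finger_gap: 17.7
grasp_force: 24.2
```

Call:
move_arm(commands=[[0, 0, -20, 0, 0, 0, 0.1], [0, 0, -30, 0, 0, 0, 0.1], [0, 0, -35, 0, 0, 0, 0.1], [-6, 30, -20, 0, 0, 0, 0.1], [-7, 38, 0, 0, 0, 0, 0.1]])

```text
t: 11.12
position: [533.7, -2.8, 120.0]
eef_rot: [3.141, 0.008, 0.02]
wrist_force: [1.0, -1.6, 1.1]
finger_gap: 18.0
grasp_force: 24.0
```

Call:
move_arm(commands=[[-7, 38, 0, 0, 0, 0, 0.1], [-7, 38, 0, 0, 0, 0, 0.1], [-7, 38, 0, 0, 0, 0, 0.1], [-7, 38, 0, 0, 0, 0, 0.1], [-7, 38, 0, 0, 0, 0, 0.1]])

```text
t: 11.53
position: [494.1, -195.5, 113.5]
eef_rot: [3.141, 0.0, 0.001]
wrist_force: [0.8, 0.9, -1.0]
finger_gap: 17.8
grasp_force: 24.0
```

Call:
move_arm(commands=[[-7, 38, 0, 0, 0, 0, 0.1], [-5, 38, 0, 0, 0, 0, 0.1], [0, 0, 0, 0, 0, 0, 0.1], [0, 0, 0, 0, 0, 0, 0.1], [0, 0, 0, 0, 0, 0, 0.1]])

```text
t: 11.95
position: [482.6, -269.5, 113.0]
eef_rot: [-3.141, 0.001, 0.0]
wrist_force: [0.7, 0.1, -0.1]
finger_gap: 17.7
grasp_force: 24.1
```

Call:
move_arm(commands=[[1.5, 3, 30, 0, 0, 0, 0.1], [0, 0, 30, 0, 0, 0, 0.1], [0, 0, 25, 0, 0, 0, 0.1], [0, 0, 5, 0, 0, 0, 0.1], [0, 0, 0, 0, 0, 0, 0.1]])

```text
t: 12.37
position: [483.0, -270.1, 20.8]
eef_rot: [-3.138, -0.003, 0.007]
wrist_force: [-0.4, -0.0, 0.7]
finger_gap: 18.2
grasp_force: 24.1
```

Call:
move_arm(commands=[[0, 0, 3, 0, 0, 0, 0.1], [0, 0, 2, 0, 0, 0, 0.1], [0, 0, 0, 0, 0, 0, 0.1], [0, 0, 0, 0, 0, 0, 0.1]])

```text
t: 12.7
position: [485.2, -273.3, 19.7]
eef_rot: [3.14, 0.0, 0.004]
wrist_force: [0.2, 0.4, -0.4]
finger_gap: 17.7
grasp_force: 24.1
```

Call:
move_arm(commands=[[-0.5, 0, 2, 0, 0, 0, 0.1], [0, 0, 1.5, 0, 0, 0, 0.1], [0, 0, 0, 0, 0, 0, 0.1], [0, 0, 0, 0, 0, 0, 0.1]])

```text
t: 13.03
position: [484.5, -273.4, 16.5]
eef_rot: [3.14, -0.0, 0.003]
wrist_force: [-1.9, 1.1, 5.7]
finger_gap: 17.8
grasp_force: 24.8
```

Call:
move_arm(commands=[[0, 0, 0, 0, 0, 0, 0.25], [0, 0, 0, 0, 0, 0, 0.4], [0, 0, 0, 0, 0, 0, 0.6], [0, 0, 0, 0, 0, 0, 0.6], [0, 0, -15, 0, 0, 0, 0.6]])

```text
t: 13.45
position: [481.4, -271.2, 26.2]
eef_rot: [-3.137, 0.0, 0.01]
wrist_force: [-0.3, -0.6, -0.6]
finger_gap: 51.6
grasp_force: 0.0
```

Call:
move_arm(commands=[[0, 0, -30, 0, 0, 0, 0.6], [0, 0, -35, 0, 0, 0, 0.6], [0, 0, -35, 0, 0, 0, 0.6], [-10, -30, -20, 0, 0, 0, 0.6], [-10, -35, -15, 0, 0, 0, 0.6]])

```text
t: 13.87
position: [464.8, -209.4, 167.7]
eef_rot: [3.139, -0.005, 0.007]
wrist_force: [0.7, 0.4, 0.8]
finger_gap: 51.5
grasp_force: 0.0
```

Call:
move_arm(commands=[[-10, -35, 0, 0, 0, 0, 0.6], [-10, -35, 0, 0, 0, 0, 0.6], [0, 0, 0, 0, 0, 0, 0.6], [0, 0, 0, 0, 0, 0, 0.6], [0, 0, 0, 0, 0, 0, 0.6]])

```text
t: 14.28
position: [443.9, -138.0, 164.6]
eef_rot: [3.141, 0.001, 0.0]
wrist_force: [0.1, -0.2, 0.4]
finger_gap: 51.4
grasp_force: 0.0
```

```bash
python3 - <<'E'
from h import *
snap('wrist','w4'); snap('scene','sc4'); print(robot.observe()['position'])
for X in [(483,-272,6),(435,0,9)]: print(w2px('w4',X))
a=cv2.imread('pics/w4.png')[60:360,80:620]; cv2.imwrite('pics/w4c.png',cv2.resize(a,None,fx=1.48,fy=1.48,interpolation=cv2.INTER_CUBIC))
E
```

```text
[ 444.0169294  -138.72051012  164.38694984]
[473.34405927 172.69095607]
[157.49934087 228.16592554]
```

View pics/w4c.png

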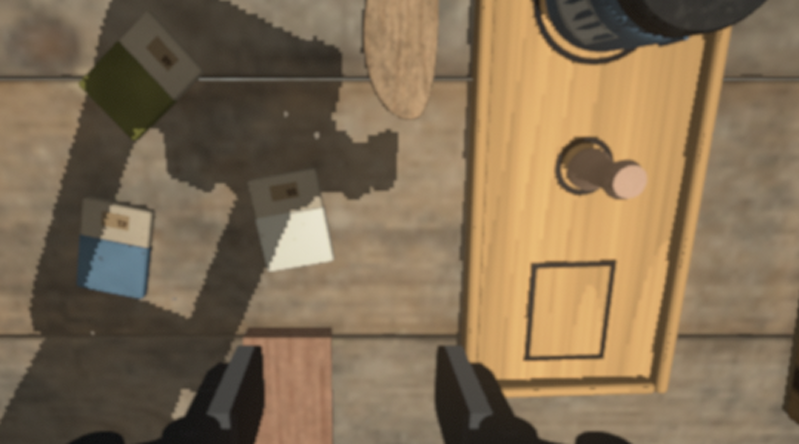

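The stamp stands upright in the small ring (foot ~(587,165), top (628,180)), and the jar in its ring. Blue tile corners: (82,198), (155,205), (146,297), (79,285).

```bash
python3 - <<'E'
from h import *
from m import rep
q=lambda L,z:np.array([px2w('w4',80+u/1.48,60+v/1.48,z)[:2] for u,v in L])
print(q([(628,180)],56),q([(584,166)],6))
rep('blue',q([(82,198),(155,205),(146,295),(78,283)],9))
rep('rect',q([(531,262),(615,262),(605,357),(526,358)],6))
E
```

```text
[[ 483.2813129  -272.71298716]] [[ 483.44340284 -272.99589497]]
blue [436.5  -0.5] edges [42. 57. 41. 53.] ang [-95.6 168.   79.  -11.5]
rect [ 393.7 -276.3] edges [51. 64. 51. 65.] ang [ -90.  -176.7   90.8    3.4]
```

Call:
move_arm(commands=[[-2, -35, 0, 0, 0, 4.5, 0.65], [-2, -35, 0, 0, 0, 4.5, 0.65], [-8, -34, 20, 0, 0, 0, 0.65], [-6, -33, 20, 0, 0, 0, 0.65], [0, 0, 30, 0, 0, 0, 0.65]])

```text
t: 14.8
position: [441.2, 4.3, 96.0]
eef_rot: [-3.129, 0.241, -0.008]
wrist_force: [0.6, 0.1, 0.4]
finger_gap: 55.4
grasp_force: 0.0
```

Call:
move_arm(commands=[[0, 0, 30, 0, 0, 0, 0.65], [0, 0, 20, 0, 0, 0, 0.65], [0, 0, 0, 0, 0, 0, 0.65], [0, 0, 0, 0, 0, 0, 0.65], [0, 0, 0, 0, 0, 0, 0.65]])

```text
t: 15.22
position: [440.6, -0.2, 45.9]
eef_rot: [3.131, -0.248, 0.003]
wrist_force: [0.1, 0.1, 1.1]
finger_gap: 55.5
grasp_force: 0.0
```

Call:
move_arm(commands=[[-4.5, 0.7, 20, 0, 0, 0, 0.65], [0, 0, 15, 0, 0, 0, 0.65], [0, 0, 5, 0, 0, 0, 0.65], [0, 0, 4, 0, 0, 0, 0.65], [0, 0, 0, 0, 0, 0, 0.65]], newtons=30)

```text
t: 15.63
position: [435.5, 0.3, 1.3]
eef_rot: [3.132, -0.247, 0.002]
wrist_force: [0.2, -0.1, 0.4]
finger_gap: 55.5
grasp_force: 0.0
```

Call:
move_arm(commands=[[0, 0, 0, 0, 0, 0, 0.65]])

```text
t: 15.72
position: [435.8, 0.3, 1.9]
eef_rot: [3.132, -0.247, 0.004]
wrist_force: [-0.2, -0.2, -0.5]
finger_gap: 55.4
grasp_force: 0.0
```

Call:
move_arm(commands=[[0, 0, 0, 0, 0, 0, 0.5], [0, 0, 0, 0, 0, 0, 0.4], [0, 0, 0, 0, 0, 0, 0.3], [0, 0, 0, 0, 0, 0, 0.3], [0, 0, 0, 0, 0, 0, 0.3]])

```text
t: 16.13
position: [436.0, 0.4, 2.1]
eef_rot: [3.131, -0.246, 0.005]
wrist_force: [-0.6, -0.3, 6.4]
finger_gap: 39.1
grasp_force: 30.5
```

Call:
move_arm(commands=[[0, 0, -20, 0, 0, 0, 0.3], [0, 0, -35, 0, 0, 0, 0.3], [0, 0, -35, 0, 0, -5.6, 0.3], [0, 0, 0, 0, 0, -5.6, 0.3], [-6, 38, 0, 0, 0, 0, 0.3]])

```text
t: 16.55
position: [432.8, -33.6, 93.7]
eef_rot: [-3.138, -0.078, -0.012]
wrist_force: [0.6, 0.2, -1.8]
finger_gap: 38.5
grasp_force: 30.5
```

Call:
move_arm(commands=[[-6, 38, 0, 0, 0, 0, 0.3], [-7, 38, 0, 0, 0, 0, 0.3], [-7, 38, 0, 0, 0, 0, 0.3], [-7, 38, 0, 0, 0, 0, 0.3], [-7, 38, 0, 0, 0, 0, 0.3]])

```text
t: 16.97
position: [402.7, -230.3, 90.5]
eef_rot: [-3.141, -0.061, -0.0]
wrist_force: [0.6, -0.4, -0.3]
finger_gap: 38.7
grasp_force: 30.5
```

Call:
move_arm(commands=[[-7, 38, 0, 0, 0, 0, 0.3], [0, 8, 0, 0, 0, 0, 0.3], [0, 0, 0, 0, 0, 0, 0.3], [0, 0, 0, 0, 0, 0, 0.3], [0, 0, 0, 0, 0, 0, 0.3]])

```text
t: 17.38
position: [398.2, -273.5, 90.2]
eef_rot: [-3.14, -0.062, 0.001]
wrist_force: [-0.1, 0.1, -0.3]
finger_gap: 38.7
grasp_force: 30.5
```

Call:
move_arm(commands=[[0, 0, 0, 0, 0, 0, 0.3], [0, 0, 0, 0, 0, 0, 0.3]])

```text
t: 17.55
position: [398.5, -273.6, 90.6]
eef_rot: [-3.141, -0.064, -0.0]
wrist_force: [0.9, -0.3, 0.8]
finger_gap: 39.0
grasp_force: 30.5
```

Call:
move_arm(commands=[[-4.6, 2.2, 30, 0, 0, 0, 0.3], [0, 0, 30, 0, 0, 0, 0.3], [0, 0, 15, 0, 0, 0, 0.3], [0, 0, 3, 0, 0, 0, 0.3], [0, 0, 0, 0, 0, 0, 0.3]])

```text
t: 17.97
position: [393.1, -275.9, 11.5]
eef_rot: [-3.139, -0.062, 0.003]
wrist_force: [0.5, 0.1, -0.5]
finger_gap: 38.7
grasp_force: 30.5
```

Call:
move_arm(commands=[[0, 0, 2, 0, 0, 0, 0.3], [0, 0, 2, 0, 0, 0, 0.3], [0, 0, 0, 0, 0, 0, 0.3], [0, 0, 0, 0, 0, 0, 0.3]])

```text
t: 18.3
position: [394.3, -277.8, 9.7]
eef_rot: [3.14, 0.061, 0.002]
wrist_force: [0.4, 0.6, -0.9]
finger_gap: 38.5
grasp_force: 30.5
```

Call:
move_arm(commands=[[0, -1.5, 1.5, 0, 0, 0, 0.3], [0, 0, 1, 0, 0, 0, 0.3], [0, 0, 0, 0, 0, 0, 0.3], [0, 0, 0, 0, 0, 0, 0.3]])

```text
t: 18.63
position: [394.3, -276.5, 8.1]
eef_rot: [3.139, 0.06, 0.003]
wrist_force: [-2.1, 0.9, 7.3]
finger_gap: 38.6
grasp_force: 31.3
```

Call:
move_arm(commands=[[0, 0, 0, 0, 0, 0, 0.5], [0, 0, 0, 0, 0, 0, 0.6], [0, 0, 0, 0, 0, 0, 0.65], [0, 0, -10, 0, 0, 0, 0.65], [0, 0, -30, 0, 0, 0, 0.65]])

```text
t: 19.05
position: [390.5, -273.1, 42.1]
eef_rot: [-3.133, -0.06, 0.013]
wrist_force: [-0.3, -0.2, 0.4]
finger_gap: 55.5
grasp_force: 0.0
```

Call:
move_arm(commands=[[0, 0, -35, 0, 0, 0, 1], [0, 0, -35, 0, 0, 0, 1], [15, -20, -30, 0, 0, 2.3, 1], [20, -30, -20, 0, 0, 0, 1], [20, -30, 0, 0, 0, 0, 1]])

```text
t: 19.47
position: [451.0, -196.6, 173.3]
eef_rot: [3.135, -0.007, 0.017]
wrist_force: [0.3, -1.2, 0.7]
finger_gap: 85.2
grasp_force: 0.0
```

Call:
move_arm(commands=[[20, -30, 0, 0, 0, 0, 1], [20, -20, 0, 0, 0, 0, 1], [0, 0, 0, 0, 0, 0, 1], [0, 0, 0, 0, 0, 0, 1], [0, 0, 0, 0, 0, 0, 1]])

```text
t: 19.88
position: [487.7, -145.6, 166.3]
eef_rot: [3.141, -0.002, -0.001]
wrist_force: [0.4, 0.1, 0.4]
finger_gap: 85.1
grasp_force: 0.0
```

```bash
python3 - <<'E'
from h import *
snap('wrist','w5'); snap('scene','sc5');print(robot.observe()['position'],robot.observe()['eef_rot'])
for X in [(394,-276,15),(629,-118,86)]: print(w2px('w5',X))
a=cv2.imread('pics/w5.png')[20:340,120:600]; cv2.imwrite('pics/w5c.png',cv2.resize(a,None,fx=1.66,fy=1.66,interpolation=cv2.INTER_CUBIC))
E
```

```text
[ 487.38596627 -146.26911381  166.14778274] [ 3.14126518e+00 -5.03774454e-03 -7.43059759e-04]
[453.54045181 315.59385161]
[263.4219788    2.13333459]
```

View pics/w5c.png

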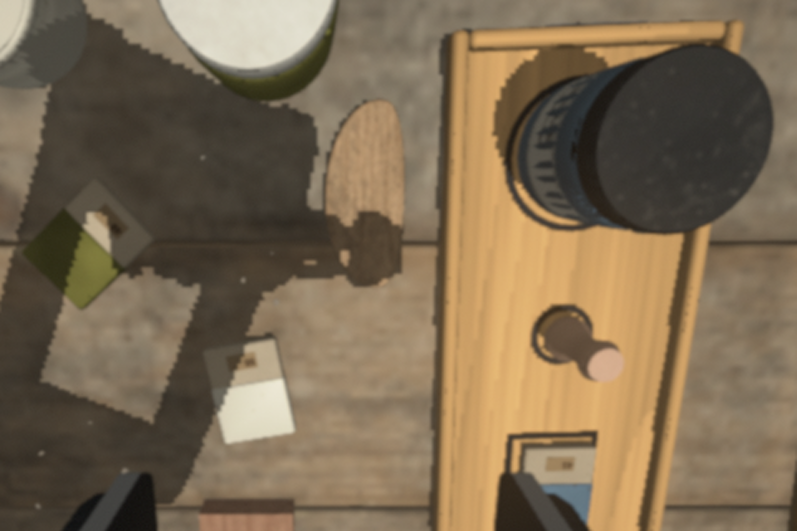

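The pale kit looks right: jar in the ring (a small gap to the line all round), stamp upright in the small ring, tile inside the rectangle. Next is the olive jar.

Call:
move_arm(commands=[[35, -7, 0, 0, 0, 0, 1], [36, -7, 0, 0, 0, 0, 1], [36, -7, 0, 0, 0, 0, 1], [35, -7, 0, 0, 0, 0, 1], [0, 0, 20, 0, 0, 0, 1]], newtons=45)

```text
t: 20.4
position: [637.1, -118.4, 149.4]
eef_rot: [3.14, -0.002, 0.018]
wrist_force: [-0.5, 0.9, -0.0]
finger_gap: 85.3
grasp_force: 0.0
```

Call:
move_arm(commands=[[0, 0, 20, 0, 0, 0, 1], [0, 0, 0, 0, 0, 0, 1], [0, 0, 0, 0, 0, 0, 1], [0, 0, 0, 0, 0, 0, 1]])

```text
t: 20.73
position: [629.9, -118.7, 127.2]
eef_rot: [3.141, -0.005, 0.002]
wrist_force: [-0.3, 0.3, -0.1]
finger_gap: 85.5
grasp_force: 0.0
```

```bash
python3 - <<'E'
from h import *
snap('wrist','w6'); snap('scene','sc6'); o=robot.observe(); print(o['position'],o['eef_rot'])
P=cv2.imread('pics/w6.png'); print(P.shape)
c=np.load('pics/w6.npz'); print('pred',w2px('w6',(629.5,-118,86)))
a=cv2.imread('pics/sc6.png')[180:290,380:520]; a=cv2.resize(a,(560,440),interpolation=cv2.INTER_CUBIC)
b=cv2.resize(P,(240,180)); z=np.zeros((440,240,3),np.uint8); z[:180]=b
cv2.imwrite('pics/m6.png',np.hstack([a,z]))
E
```

```text
[ 630.58873742 -118.56118603  128.4528769 ] [ 3.14052177 -0.00435253  0.00535704]
(480, 640, 3)
pred [313.40675313 271.02595146]
```

View pics/m6.png

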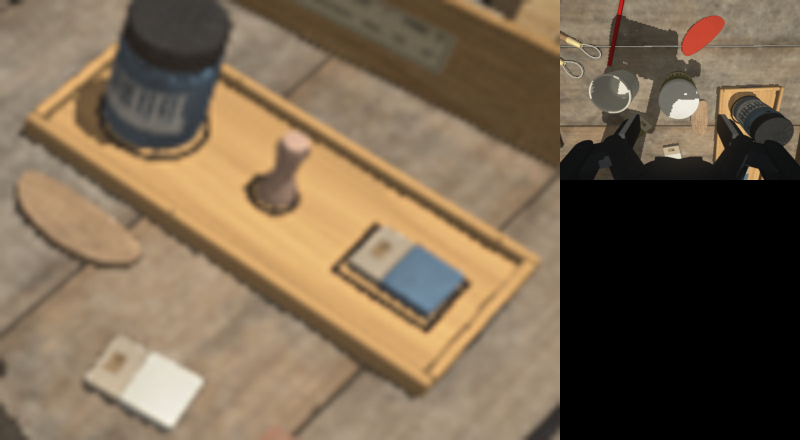

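The scene view shows the pale kit complete: jar in ring, stamp upright, tile square in its rectangle. The inset shows the olive lid centred at about (317,261) in wrist pixels.

```bash
python3 - <<'E'
from h import *
print(px2w('w6',317,261,86))
g=cv2.imread('pics/w6.png',0)
for c in (cv2.HoughCircles(cv2.medianBlur(g,5),cv2.HOUGH_GRADIENT,1,20,param1=80,param2=15,minRadius=35,maxRadius=75)[0][:8]): print(c,px2w('w6',c[0],c[1],86)[:2])
E
```

```text
[ 635.55853335 -120.03689087   86.        ]
[315.5 263.5  53.8] [ 634.05971867 -119.19455725]
[565.5 361.5  61.9] [ 568.40108754 -273.30751596]
[140.5 236.5  60.6] [650.24982316 -23.82568294]
[503.5 302.5  48.6] [ 609.25668237 -228.44033591]
[581.5 378.5  65.2] [ 555.68441841 -286.10494705]
[ 65.5 149.5  65.5] [696.44873396   6.81499553]
[119.5 271.5  69.9] [629.61474323  -8.78235065]
[554.5 332.5  71.1] [ 589.04475427 -262.26929315]
```

Call:
move_arm(commands=[[0, 0, 30, 0, 0, 0, 1], [0, 0, 30, 0, 0, 0, 1], [0, 0, 27, 0, 0, 0, 1], [0, 0, 0, 0, 0, 0, 1], [0, 0, 0, 0, 0, 0, 1]])

```text
t: 21.25
position: [629.2, -117.7, 38.8]
eef_rot: [-3.141, 0.003, 0.003]
wrist_force: [0.0, 0.8, 0.7]
finger_gap: 85.6
grasp_force: 0.0
```

Call:
move_arm(commands=[[0, 0, 0, 0, 0, 0, 0.5], [0, 0, 0, 0, 0, 0, 0.5], [0, 0, 0, 0, 0, 0, 0.5], [0, 0, 0, 0, 0, 0, 0.5], [0, 0, 0, 0, 0, 0, 0.5]])

```text
t: 21.67
position: [632.4, -118.4, 43.1]
eef_rot: [3.14, -0.003, 0.01]
wrist_force: [-0.5, -0.9, 6.0]
finger_gap: 61.2
grasp_force: 49.5
```

Call:
move_arm(commands=[[0, 0, -20, 0, 0, 0, 0.5], [0, 0, -30, 0, 0, 0, 0.5], [0, 0, -30, 0, 0, 0, 0.5], [0, 0, -30, 0, 0, 0, 0.5], [0, 0, -20, 0, 0, 0, 0.5]])

```text
t: 22.08
position: [631.0, -117.9, 173.4]
eef_rot: [3.14, -0.003, 0.008]
wrist_force: [0.7, 1.1, -0.6]
finger_gap: 61.6
grasp_force: 49.6
```

Call:
move_arm(commands=[[0, 0, 0, 0, 0, 0, 0.5], [0, 0, 0, 0, 0, 0, 0.5]])

```text
t: 22.25
position: [630.8, -117.9, 170.8]
eef_rot: [3.141, -0.003, 0.006]
wrist_force: [-0.8, 0.8, -2.4]
finger_gap: 61.6
grasp_force: 49.7
```

Call:
move_arm(commands=[[-3, -15, 0, 0, 0, 0, 0.5], [-5, -30, 0, 0, 0, 0, 0.5], [-6, -38, 0, 0, 0, 0, 0.5], [-6, -38, 0, 0, 0, 0, 0.5], [-6, -38, 0, 0, 0, 0, 0.5]])

```text
t: 22.67
position: [601.9, 43.5, 165.4]
eef_rot: [-3.141, 0.004, 0.01]
wrist_force: [0.2, 0.3, -1.8]
finger_gap: 61.6
grasp_force: 49.7
```

Call:
move_arm(commands=[[-6, -38, 0, 0, 0, 0, 0.5], [-6, -38, 0, 0, 0, 0, 0.5], [-6, -38, 0, 0, 0, 0, 0.5], [-6, -38, 0, 0, 0, 0, 0.5], [-6, -38, 0, 0, 0, 0, 0.5]])

```text
t: 23.08
position: [571.9, 233.5, 165.5]
eef_rot: [3.14, -0.002, -0.009]
wrist_force: [1.0, 0.1, -1.5]
finger_gap: 61.4
grasp_force: 49.7
```

Call:
move_arm(commands=[[-6, -30, 0, 0, 0, 0, 0.5], [-3, -16, 0, 0, 0, 0, 0.5], [0, 0, 0, 0, 0, 0, 0.5], [0, 0, 0, 0, 0, 0, 0.5], [0, 0, 0, 0, 0, 0, 0.5]])

```text
t: 23.5
position: [564.7, 276.9, 166.8]
eef_rot: [3.14, -0.003, -0.006]
wrist_force: [0.7, 0.1, -1.3]
finger_gap: 61.4
grasp_force: 49.8
```

Call:
move_arm(commands=[[0, 0, 0, 0, 0, 0, 0.5], [0, 0, 0, 0, 0, 0, 0.5]])

```text
t: 23.67
position: [565.9, 276.2, 168.5]
eef_rot: [3.141, -0.006, -0.002]
wrist_force: [0.6, 0.4, -2.2]
finger_gap: 61.7
grasp_force: 49.8
```

Call:
move_arm(commands=[[0, -0.5, 30, 0, 0, 0, 0.5], [0, 0, 30, 0, 0, 0, 0.5], [0, 0, 30, 0, 0, 0, 0.5], [0, 0, 20, 0, 0, 0, 0.5], [0, 0, 2, 0, 0, 0, 0.5]])

```text
t: 24.08
position: [562.4, 275.4, 51.0]
eef_rot: [3.137, -0.006, -0.016]
wrist_force: [0.0, -0.5, -2.6]
finger_gap: 61.2
grasp_force: 49.8
```

Call:
move_arm(commands=[[0, 0, 2, 0, 0, 0, 0.5], [0, 0, 2, 0, 0, 0, 0.5], [0, 0, 0, 0, 0, 0, 0.5], [0, 0, 0, 0, 0, 0, 0.5]])

```text
t: 24.42
position: [567.2, 278.3, 55.5]
eef_rot: [-3.14, 0.003, -0.006]
wrist_force: [0.1, 0.1, -1.4]
finger_gap: 61.6
grasp_force: 49.8
```

Call:
move_arm(commands=[[-1, 1, 3, 0, 0, 0, 0.5], [0, 0, 2, 0, 0, 0, 0.5], [0, 0, 1, 0, 0, 0, 0.5], [0, 0, 0, 0, 0, 0, 0.5], [0, 0, 0, 0, 0, 0, 0.5]])

```text
t: 24.83
position: [565.5, 277.1, 49.1]
eef_rot: [-3.141, 0.003, -0.004]
wrist_force: [-1.8, -0.5, 5.7]
finger_gap: 61.4
grasp_force: 50.3
```

Contact; release, lift, and move to the olive tile (442.5, 113), looking on the way.

Call:
move_arm(commands=[[0, 0, 0, 0, 0, 0, 0.8], [0, 0, 0, 0, 0, 0, 1], [0, 0, 0, 0, 0, 0, 1], [0, 0, 0, 0, 0, 0, 1], [0, 0, -10, 0, 0, 0, 1]])

```text
t: 25.25
position: [563.0, 276.3, 54.4]
eef_rot: [3.139, -0.003, -0.008]
wrist_force: [-1.0, -1.1, -0.9]
finger_gap: 85.2
grasp_force: 0.0
```

Call:
move_arm(commands=[[0, 0, -30, 0, 0, 0, 1], [0, 0, -35, 0, 0, 0, 1], [-15, 10, -35, 0, 0, 0, 0.65], [-25, 30, -10, 0, 0, 0, 0.65], [-25, 32, 0, 0, 0, 0, 0.65]])

```text
t: 25.67
position: [501.8, 206.0, 173.0]
eef_rot: [-3.139, -0.001, -0.016]
wrist_force: [-0.0, -0.7, -0.3]
finger_gap: 55.8
grasp_force: 0.0
```

Call:
move_arm(commands=[[-25, 32, 0, 0, 0, 0, 0.65], [-25, 32, 0, 0, 0, 0, 0.65], [-8, 27, 0, 0, 0, 0, 0.65], [0, 0, 0, 0, 0, 0, 0.65], [0, 0, 0, 0, 0, 0, 0.65]])

```text
t: 26.08
position: [441.5, 113.4, 168.2]
eef_rot: [-3.141, 0.007, -0.004]
wrist_force: [0.1, -0.5, -0.6]
finger_gap: 55.5
grasp_force: 0.0
```

```bash
python3 - <<'E'
from h import *
snap('wrist','w7'); print(robot.observe()['position'],robot.observe()['eef_rot'])
print(w2px('w7',(442.5,113,9)),w2px('w7',(385,267,6)))
E
```

```text
[441.93728878 114.19530812 168.05347979] [-3.14071411  0.0045174  -0.00316091]
[315.51478774 216.58684964] [151.58306662 275.95568424]
```

View pics/w7.png

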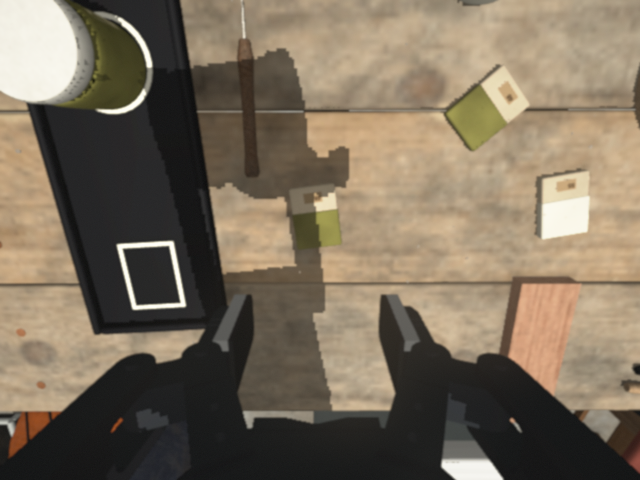

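Olive tile centre is at (315,216), as predicted. The olive jar stands in the ring (rim visible at (150,68)) and the rectangle centre is at (152,275).

```bash
python3 - <<'E'
from h import *
from m import rep
q=lambda L,z:np.array([px2w('w7',u,v,z)[:2] for u,v in L])
rep('ol',q([(289,188),(334,183),(341,242),(295,247)],9))
rep('rect',q([(118,245),(172,241),(185,303),(133,309)],6))
rep('in-edge',q([(208,200),(224,322),(97,331),(30,105)],16))
E
```

```text
ol [443.2 113.6] edges [39. 54. 42. 54.] ang [ -83.9 -172.6   96.3    4.2]
rect [385.5 266.4] edges [50. 63. 51. 66.] ang [ -85.8 -176.    97.     2.6]
in-edge [417.  265.6] edges [118. 123. 203. 152.] ang [-178.2   94.3    3.7 -120. ]
```

Call:
move_arm(commands=[[1, 0.5, 30, 0, 0, -6, 0.65], [0, 0, 35, 0, 0, 0, 0.65], [0, 0, 35, 0, 0, 0, 0.65], [0, 0, 20, 0, 0, 0, 0.65], [0, 0, 0, 0, 0, 0, 0.65]], newtons=30)

```text
t: 26.55
position: [438.8, 114.3, 41.7]
eef_rot: [3.137, 0.164, -0.018]
wrist_force: [-1.3, -0.3, -0.4]
finger_gap: 55.7
grasp_force: 0.0
```

Call:
move_arm(commands=[[0, 0, 0, 0, 0, 0, 0.65], [0, 0, 0, 0, 0, 0, 0.65]])

```text
t: 26.72
position: [444.2, 114.5, 48.8]
eef_rot: [-3.137, -0.163, -0.004]
wrist_force: [-0.1, 0.3, 0.9]
finger_gap: 55.4
grasp_force: 0.0
```

Call:
move_arm(commands=[[-1, 1, 25, 0, 0, 0, 0.65], [0, 0, 15, 0, 0, 0, 0.65], [0, 0, 6.5, 0, 0, 0, 0.65], [0, 0, 0, 0, 0, 0, 0.65], [0, 0, 0, 0, 0, 0, 0.65]])

```text
t: 27.13
position: [443.0, 112.8, 2.2]
eef_rot: [-3.137, -0.162, -0.004]
wrist_force: [0.7, -0.2, 0.8]
finger_gap: 54.9
grasp_force: 0.0
```

Call:
move_arm(commands=[[0, 0, 0, 0, 0, 0, 0.5], [0, 0, 0, 0, 0, 0, 0.4], [0, 0, 0, 0, 0, 0, 0.3], [0, 0, 0, 0, 0, 0, 0.3], [0, 0, 0, 0, 0, 0, 0.3]])

```text
t: 27.55
position: [443.4, 112.8, 2.7]
eef_rot: [-3.137, -0.162, -0.007]
wrist_force: [-0.2, 1.1, 6.2]
finger_gap: 38.8
grasp_force: 30.6
```

Call:
move_arm(commands=[[0, 0, -20, 0, 0, 0, 0.3], [0, 0, -35, 0, 0, 3, 0.3], [0, 0, -25, 0, 0, 0, 0.3], [-10, -31, 0, 0, 0, 0, 0.3], [-10, -31, 0, 0, 0, 0, 0.3]])

```text
t: 27.97
position: [420.7, 173.6, 83.7]
eef_rot: [-3.139, -0.073, -0.01]
wrist_force: [0.3, 0.9, -0.3]
finger_gap: 39.0
grasp_force: 30.5
```

Call:
move_arm(commands=[[-10, -31, 0, 0, 0, 0, 0.3], [-10, -32, 0, 0, 0, 0, 0.3], [-10, -32, 0, 0, 0, 0, 0.3], [0, 0, 0, 0, 0, 0, 0.3], [0, 0, 0, 0, 0, 0, 0.3]])

```text
t: 28.38
position: [383.0, 267.9, 80.7]
eef_rot: [3.14, 0.085, 0.0]
wrist_force: [0.2, 0.6, 0.7]
finger_gap: 38.9
grasp_force: 30.5
```

Call:
move_arm(commands=[[0, 0, 0, 0, 0, 0, 0.3], [0, 0, 0, 0, 0, 0, 0.3]])

```text
t: 28.55
position: [384.1, 265.8, 80.6]
eef_rot: [3.14, 0.077, 0.0]
wrist_force: [0.4, -0.2, -1.2]
finger_gap: 38.9
grasp_force: 30.5
```

Call:
move_arm(commands=[[1, -1, 30, 0, 0, 0, 0.3], [0, 0, 25, 0, 0, 0, 0.3], [0, 0, 11, 0, 0, 0, 0.3], [0, 0, 0, 0, 0, 0, 0.3], [0, 0, 0, 0, 0, 0, 0.3]])

```text
t: 28.97
position: [384.8, 267.0, 14.4]
eef_rot: [3.14, 0.077, -0.002]
wrist_force: [-0.2, 0.4, -0.3]
finger_gap: 38.8
grasp_force: 30.5
```

Call:
move_arm(commands=[[0, 0, 2, 0, 0, 0, 0.3], [0, 0, 2, 0, 0, 0, 0.3], [0, 0, 0, 0, 0, 0, 0.3], [0, 0, 0, 0, 0, 0, 0.3]])

```text
t: 29.3
position: [385.2, 268.1, 11.4]
eef_rot: [-3.14, -0.08, -0.002]
wrist_force: [0.9, 0.6, -0.6]
finger_gap: 38.5
grasp_force: 30.5
```

Call:
move_arm(commands=[[0, 0.7, 1.5, 0, 0, 0, 0.3], [0, 0, 1.5, 0, 0, 0, 0.3], [0, 0, 0.5, 0, 0, 0, 0.3], [0, 0, 0, 0, 0, 0, 0.3], [0, 0, 0, 0, 0, 0, 0.3]])

```text
t: 29.72
position: [385.2, 267.3, 8.7]
eef_rot: [-3.14, -0.08, -0.002]
wrist_force: [-2.7, -1.9, 7.9]
finger_gap: 38.8
grasp_force: 31.3
```

Call:
move_arm(commands=[[0, 0, 0, 0, 0, 0, 0.5], [0, 0, 0, 0, 0, 0, 0.6], [0, 0, 0, 0, 0, 0, 0.65], [0, 0, -10, 0, 0, 0, 0.65], [0, 0, -30, 0, 0, 0, 0.65]])

```text
t: 30.13
position: [381.1, 265.2, 43.2]
eef_rot: [3.135, 0.079, -0.016]
wrist_force: [-0.4, 0.2, -0.5]
finger_gap: 55.8
grasp_force: 0.0
```

Call:
move_arm(commands=[[0, 0, -35, 0, 0, 0, 0.8], [0, 0, -35, 0, 0, 0, 0.8], [0, 20, -30, 0, 0, 0, 0.8], [0, 35, -15, 0, 0, 0, 0.8], [0, 38, 0, 0, 0, 0, 0.8]])

```text
t: 30.55
position: [391.9, 174.9, 168.0]
eef_rot: [-3.138, -0.085, -0.016]
wrist_force: [0.6, -0.6, 0.2]
finger_gap: 68.1
grasp_force: 0.0
```

Call:
move_arm(commands=[[0, 38, 0, 0, 0, 0, 0.8], [0, 38, 0, 0, 0, 0, 0.8], [0, 30, -20, 0, 0, 0, 0.8], [0, 0, -20, 0, 0, 0, 0.8], [0, 0, 0, 0, 0, 0, 0.8]])

```text
t: 30.97
position: [396.8, 66.8, 206.8]
eef_rot: [3.141, 0.073, 0.013]
wrist_force: [0.5, 0.4, 1.0]
finger_gap: 68.5
grasp_force: 0.0
```

```bash
python3 - <<'E'
from h import *
snap('scene','sc8'); snap('wrist','w8'); o=robot.observe(); print(o['position'],o['t'],np.abs(o['dq']).max())
a=cv2.imread('pics/sc8.png')[170:470,190:525]; cv2.imwrite('pics/sc8c.png',cv2.resize(a,(670,600),interpolation=cv2.INTER_CUBIC))
E
```

```text
[395.24304697  68.28566113 203.20483065] 31.0667 0.03967018866947147
```

View pics/sc8c.png

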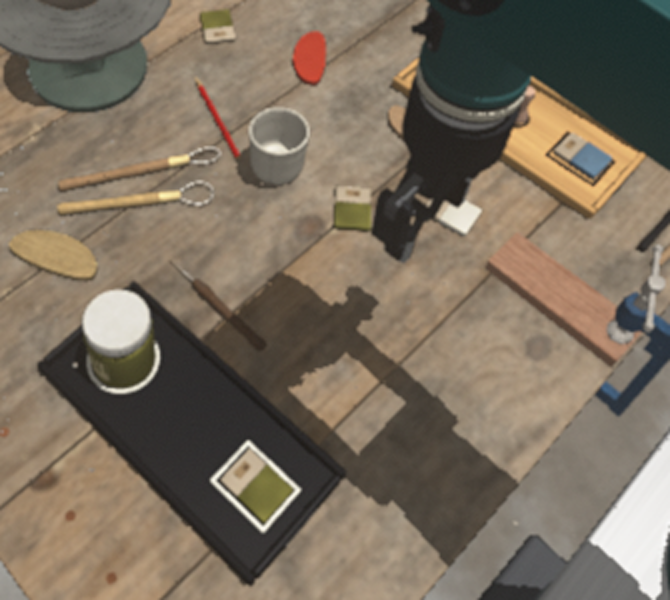

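Black kit shown: jar inside its ring (base ~(122,362)), tile square in the rectangle (256,484), and the cup and white tile untouched. Handing in.

```bash
python3 - <<'E'
from h import *
print(px2w('sc8',190+118/2,170+321/2,92), px2w('sc8',190+123/2,170+354/2,6))
print(robot.hand_in())
E
```

```text
[560.08583787 277.01755556  92.        ] [568.80531906 275.0386966    6.        ]
the job is handed in; nothing more can be done
None
```

Both kits are made up and the job is handed in at about 31 s of the 120 s limit. The last pictures showed every piece upright or square in its outline, and the white cup and white tile where they were. The blue jar measured about 2 mm off its ring centre, and the olive jar read up to about 5 mm off, though jar readings from that camera had run a few millimetres low before.

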